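# Shut the filter box lid and lock its quarter-turn fastener

## Robot

A 6-joint arm with a two-finger parallel gripper is mounted at the origin on the work surface; the furniture and walls round the work are solid. World frame = base frame: x ahead of the robot, y to its left, z up, the work surface at z = 0. Lengths are in m, angles in rad, forces in N, time in s.
With the tool pointing down it reaches from about 0.25 to 0.775 m from the base axis. Payload 4 kg.
Tool frame: the origin (TCP) lies midway between the tips of the shut fingers; the grasp point (between the pads) lies 19 mm behind it; z points along the fingers, y is the line along which they close (so a half turn about z gives the same grasp; the last joint's range is limited). The gripper opens to 85 mm and grips with 20 to 120 N. Pads are 22 mm wide; open, the fingers measure 114 mm over their backs; the gripper's body (76 mm by 85 mm) begins 54 mm behind the grasp point. The pads swing forward as they close: fully open they stand 13 mm farther back than shut.
Start: joints at [1.047, 0.087, 1.371, -0, 1.684, -0.103], TCP at [0.225, 0.502, 0.231] pointing down, gripper open.
Joint ranges: [-3.1, 3.1], [-0.76, 2.03], [0.27, 2.55], [-1.08, 4.22], [0.17, 2.65], [-2.57, 2.57]. Speed limits (rad/s): [2.79, 2.79, 3.14, 3.14, 3.14, 3.14].

## Interface

Orientations are given as a rotation vector (axis times angle).
In Python, from bench import r gives the robot as it stands.
- The arm moves only by the tool step_arm, never from a script. Its argument "series" is a list of rows, each an object with "translation": the shift along the tool's x, y, z in cm, a list of three; "yaw": the turn about the tool's z in rad; "jaw": the closure, from 0 (fully open) to 1 (shut). A call has 1 to 8 rows; each row is the pose to reach, as a shift and turn from the pose commanded when the call began, along the tool's axes at that moment; what a row does not reach only later rows make up. A row lasts 1/12 s, in which the tool goes at most 41.7 mm and 7.16 degrees, less where a joint would pass 70% of its speed; a pose out of reach is approached as far as the arm can. A call with a gripper value outside its range is refused whole. The fingers move at their own pace and stop on an object; "grip_force" is the grip in N (left out, the last holds). Time passes only in rows, so rows that repeat a pose let the fingers close. It gives the time, the measured TCP pose, the force, the opening and the grip force at its end, in the units of the state.
- r.get_obs(): the state, without advancing time (a new reading comes with each control period).
- r.get_image(name): name is "scene" or "side" or "wrist"; returns the picture (480x640x3 uint8, blue, green, red); there is no depth.
- r.camera_model(name): a dict with "K" (3x3 intrinsics, pixels), "rvec" (rotation vector, rad) and "tvec" (3), from world to camera coordinates, as OpenCV has them. Camera axes: x right, y down, z forward; pixel columns grow to the right and rows downward; lengths in m; the calibration is good to about 2 mm. A picture is of the moment at which its call begins: read the wrist's pose just before it. camera_model takes no time and is no camera call; for the wrist camera it gives the pose at the moment of the call.
- r.hand_in(): hands the job in; it is judged then, once.
Trained networks look in the newest picture that a camera, given by its name, has taken for a name from the list of things; names that differ only in an ending like _2 or _b are one class to them, and where a whole thing is asked for, a point or a joint stands for the part that bears it (a point fixed in the world has none). Each returns a list of dicts, best first, with "score" (0 to 1); they miss things now and then, are a little off and sometimes report something else, mostly with a low value. They report only what shows in the picture. A call takes as long as a camera call.
- r.silhouettes(target, camera): "pixels" (480x640 bool, what is visible of it) and "box" ([centre column, centre row, width, height] in pixels, round what is visible of it).
- r.tip_of(target, camera): "point" ([column, row] in pixels: a listed point, or the origin of a listed thing).
The state is a dict: "time_s": time; "joint_pos": joint angles; "joint_velocities": joint speeds; "effort": joint torques, N m; "tcp_pos": TCP position; "orientation": TCP orientation; "contact_force": force on the tool from outside, world axes, zero at the start; "torque": the same for the moment, N m; "grip_width": opening from 0.0 (shut) to 1.0 (fully open); "finger_force": force on a finger pad.
Only numpy, scipy, OpenCV 4.12 (cv2) and the standard library are available. Lean on these libraries where they do the work, as an engineer would, in place of code of your own. Each camera call takes 0.05 s, during which the arm holds its last target. There are 200 camera calls.

## Task

Push the open lid of the dust-extractor filter box down until it is fully shut, then set a fingertip in the slot of the round fastener in the lid and turn it a quarter turn clockwise (seen from above) until it locks at its stop. Only push with the fingertips: do not lift the lid any wider, do not turn the fastener while the lid is still up, and leave the screw tin, tape measure and wooden offcut where they are.

Things in the scene. Friction and masses are not known exactly. Their poses are not given: they have to be found in the camera images.
- filter_box: Grey steel open-topped box fixed to the worktop, 240 (x) x 280 (y) x 100 mm high, a black 64 mm hose spigot standing 46 mm out of its left (+y) side. Origin: centre of its underside; x points from the front (where the lid opens) to the rear, y to its left, z up. The lid is hinged along the top rear edge (x = +120, z = 101 mm).
- lid (a joint): Opening angle of the lid, rad: 0 shut on a hard stop, grows as its front edge rises; starts at 0.25 to 0.5. The hinge is stiff: the lid stays where it is left; about 4 N down near the front edge moves it. The lid is an aluminium plate 240 x 280 x 24 mm; shut, its top lies 125 mm above the worktop.
- lid_corner (a point): Point on the lid's top face near its front left corner (25 mm from the front edge, 35 mm from the left edge), clear of the fastener: a good place to push down. The mirrored place near the right corner, 210 mm along -y of the point, serves as well. Site axes: x front to rear, y left, z out of the top face.
- cam (a joint): Turn of the fastener, rad: 0 unlocked (slot runs left-right across the lid), grows clockwise seen from above to 1.571, locked on a hard stop (slot runs front to rear; a tongue below is then under the box's front lip). Starts at 0 to 0.25. Stiff: 0.12 N m, about 4 N at 30 mm from the axis; stays where it is left.
- cam_centre (a point): Centre of the fastener's head, on its axis, at its top face (2 mm above the lid's top; 127 mm above the worktop with the lid shut). The head is a black disc, 112 mm diameter, sunk in the lid 165 mm in front of the hinge edge, half-way across. A straight slot with smooth, slippery upright walls 44 mm apart, 21 mm deep, bare metal floor, runs across it through the centre. Site y: along the slot; z: up.
- slot_left (a point): Point on the slot's floor 30 mm from the axis (point +y), in the half on the lid's left while unlocked; turns with the fastener and ends at the rear when locked. Shut fingertips set here 5 mm off the floor and swept clockwise round the axis push the wall and turn it, after some play. The edge of the lid's hole (114 mm diameter) closes the slot's ends.
- screw_tin: Loose shallow round tin with screws, 86 mm diameter, 38 mm high, on the worktop to the right of the box; origin: centre of its underside. Leave alone.
- tape_measure: Loose tape measure, 38 x 85 x 64 mm, on the worktop to the left of the box; origin: centre of its underside. Leave alone.
- offcut_b: Loose planed wood offcut, 55 x 85 x 22 mm, on the worktop in front of the box; origin: centre of its underside. Leave alone.

How it is judged:
By the outcome, as a careful person would: the job done as asked, in the order asked, and still so for the second after the job is handed in, with the robot touching nothing.
It also fails if it takes over 45 s, if anything falls off the work surface, if the arm or the gripper's body presses on something with over 40 N, if the wrist force passes 120 N, or if a joint passes its speed limit or range.

## Working session

There is one attempt and no reset: what is moved stays moved. The work goes in short steps, Python scripts to look and compute and a tool call to move; the robot and the scene stay as the last step left them, time stands still between calls to the robot, and variables do not carry over. Pictures are saved under pics/ and viewed, at most 10 in all, crops included, and the job is handed in when it is done.

Besides the shell and the picture viewer there is one more tool, called after "Request:" as name(argument=value, ...), one argument or row to a line, values as JSON. step_arm: Moves the arm, as the interface text tells. Its arguments: {"type":"object","properties":{"series":{"type":"array","items":{"type":"object","properties":{"translation":{"type":"array","items":{"type":"number"}},"yaw":{"type":"number"},"jaw":{"type":"number"}}}},"grip_force":{"type":"number"}},"required":["series"]}

```bash
mkdir -p pics; cat > h.py <<'E'
import numpy as np, cv2
from bench import r
def P(n):
    m=r.camera_model(n);R=cv2.Rodrigues(np.array(m["rvec"],float))[0];return np.array(m["K"],float),R,np.array(m["tvec"],float).reshape(3)
def ray(n,p):
    K,R,t=P(n);d=R.T@np.linalg.inv(K)@np.array([p[0],p[1],1.]);return -R.T@t,d/np.linalg.norm(d)
def proj(n,X):
    K,R,t=P(n);c=K@(R@np.array(X)+t);return c[:2]/c[2]
def tri(obs):
    A=np.zeros((3,3));b=np.zeros(3)
    for n,p in obs:
        o,d=ray(n,p) if isinstance(n,str) else n
        M=np.eye(3)-np.outer(d,d);A+=M;b+=M@o
    X=np.linalg.solve(A,b);res=[]
    for n,p in obs:
        o,d=ray(n,p) if isinstance(n,str) else n
        res.append(np.linalg.norm(np.cross(X-o,d))*1000)
    return X,res
E
python3 - <<'E'
from h import *
ims=[]
for n in ["scene","side"]:
    im=r.get_image(n);ims.append(im);cv2.imwrite(f"pics/{n}0.png",im)
    for t in ["lid_corner","cam_centre","slot_left","filter_box","screw_tin","tape_measure","offcut_b"]:
        print(n,t,[(np.round(d["point"],1),round(d["score"],2)) for d in r.tip_of(t,n)[:2]])
    print(P(n)[0].round(0).tolist(), (-P(n)[1].T@P(n)[2]).round(3))
o=r.get_obs();print(o)
E
```

```text
scene lid_corner [(array([326.1, 188.5]), 0.64)]
scene cam_centre [(array([374.6, 210.9]), 0.64)]
scene slot_left [(array([364. , 212.4]), 0.9)]
scene filter_box [(array([374.8, 279.7]), 0.76)]
scene screw_tin [(array([424.5, 353. ]), 0.63)]
scene tape_measure [(array([304.9, 316.3]), 0.71), (array([302.8, 233.8]), 0.6)]
scene offcut_b [(array([304.7, 315.6]), 0.88)]
[[496.0, 0.0, 317.0], [0.0, 496.0, 232.0], [0.0, 0.0, 1.0]] [-0.052 -0.717  0.719]
side lid_corner [(array([317.1, 220.4]), 0.9)]
side cam_centre [(array([269.2, 210.2]), 0.82)]
side slot_left [(array([275.7, 227.3]), 0.74)]
side filter_box []
side screw_tin [(array([222.1, 213.8]), 0.49)]
side tape_measure [(array([369. , 317.7]), 0.71)]
side offcut_b []
[[615.0, 0.0, 323.0], [0.0, 615.0, 239.0], [0.0, 0.0, 1.0]] [1.263 0.541 1.168]
{'time_s': 0.8, 'joint_pos': array([ 1.04690574e+00,  8.71694174e-02,  1.37064041e+00, -1.34991232e-05,
        1.68357701e+00, -1.03107242e-01]), 'joint_velocities': array([-3.78474649e-04,  7.75904482e-04, -6.02784166e-05,  2.60240086e-04,
       -5.55372966e-04, -6.07552721e-04]), 'effort': array([ 4.72720294e-04, -3.51676905e+01, -3.13436794e+01, -5.70831207e-05,
        2.22133081e-04, -2.66572522e-05]), 'tcp_pos': array([0.2246948 , 0.50205478, 0.23138789]), 'orientation': array([6.56085899e-01, 3.07224293e+00, 3.01034629e-04]), 'contact_force': array([ 0.12937699, -0.03821961, -0.23615831]), 'torque': array([ 0.01320772,  0.01115828, -0.02335947]), 'finger_force': 0.0, 'grip_width': 1.0036441977025856}
```

View pics/scene0.png

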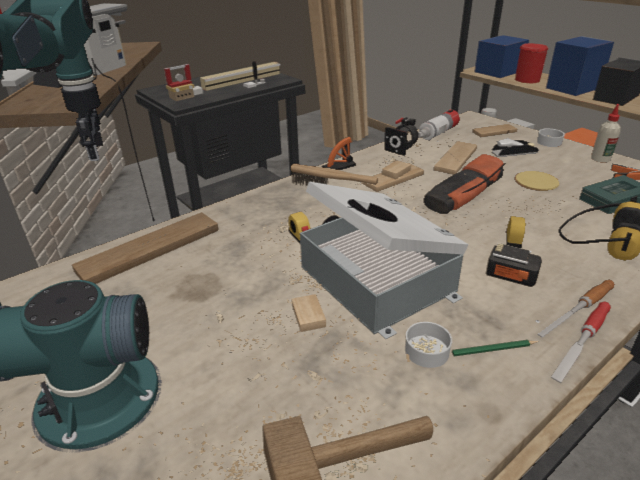

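View pics/side0.png

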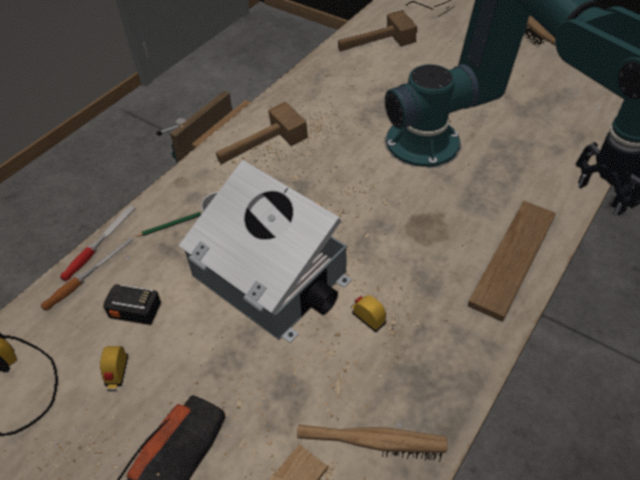

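The scene view shows the open box at about (380,265), the fastener at (372,211), the offcut at (308,313) and the tin at (428,345). The side view shows the lid with its fastener at (269,215), slot visible, and the tape measure at (369,312).

```bash
python3 - <<'E'
from h import *
def t(a,b):
    X,e=tri([("scene",a),("side",b)]);print(X.round(4),np.round(e,1));return X
L=t((326.1,188.5),(317.1,220.4));C=t((374.6,210.9),(269.2,210.2));C2=t((372,211),(269.2,215));S=t((364,212.4),(275.7,227.3))
# box outer model fit by silhouettes: get lid sil corners in side
from scipy.optimize import least_squares
def model(p):
    x,y,yaw,th,ph=p
    c,s=np.cos(yaw),np.sin(yaw);R=np.array([[c,-s,0],[s,c,0],[0,0,1]])
    def lid(u,v,w): # u front of hinge, v left, w above lid underside
        return np.array([x,y,0])+R@np.array([.12-u*np.cos(th)+(-w*np.sin(th))*-1*1, v, .101+u*np.sin(th)+w*np.cos(th)])
    return lid,R
# w tilts: lid normal when open leans to rear (+x)
def pts(p):
    lid,R=model(p);ph=p[4]
    b=lambda u,v,z:np.array([p[0],p[1],0])+R@np.array([u,v,z])
    return [("scene",lid(.215,.105,.024),(326.1,188.5)),("side",lid(.215,.105,.024),(317.1,220.4)),
     ("side",lid(.165,0,.026),(269.2,213)),("scene",lid(.165,0,.026),(373,211)),
     ("side",lid(.24,.14,.024),(340,219)),("side",lid(.24,-.14,.024),(243,160)),("side",lid(0,-.14,.024),(180,247)),
     ("scene",lid(.24,.14,.024),(309,183)),
     ("scene",b(-.12,.14,.1),(302,235)),("scene",b(-.12,-.14,.1),(375,297)),("scene",b(-.12,-.14,0),(378,322))]
f=lambda p:np.concatenate([proj(n,X)-q for n,X,q in pts(p)])
best=None
for yw in [-.6,-.2,.2,.6]:
    s=least_squares(f,[.55,0,yw,.4,0],loss="soft_l1",f_scale=2)
    if best is None or s.cost<best.cost:best=s
p=best.x;print(p.round(4),best.cost);print(best.fun.reshape(-1,2).round(1).tolist())
lid,R=model(p);print("corner",lid(.215,.105,.024),"cam",lid(.165,0,.026))
q=p.copy();q[3]=0;print("shut cam",model(q)[0](.165,0,.026),"shut corner",model(q)[0](.215,.105,.024),model(q)[0](.215,-.105,.024))
np.save("fit.npy",p)
E
```

```text
[0.5636 0.0345 0.211 ] [2.9 2.9]
[ 0.5903 -0.0815  0.1955] [3.8 3.8]
[ 0.5951 -0.074   0.1899] [0.4 0.4]
[ 0.6015 -0.0486  0.1725] [3.3 3.3]Traceback (most recent call last):
  File "<stdin>", line 25, in <module>
    return func(*args, **kwargs)
    result = trf(vector_fun.fun, vector_fun.jac, x0, f0, J0, lb, ub, ftol, xtol,
                 gtol, max_nfev, x_scale, loss_function, tr_solver,
                 tr_options.copy(), verbose, callback=callback_wrapped)
    return trf_no_bounds(
        fun, jac, x0, f0, J0, ftol, xtol, gtol, max_nfev, x_scale,
        loss_function, tr_solver, tr_options, verbose, callback=callback)
    J = jac(x)
    self._update_jac()
    ~~~~~~~~~~~~~~~~^^
    self.J = self.jac_wrapped(xp_copy(self.x), f0=self.f)
             ~~~~~~~~~~~~~~~~^^^^^^^^^^^^^^^^^^^^^^^^^^^^
    J, dct = approx_derivative(
             ~~~~~~~~~~~~~~~~~^
        self.fun,
        ^^^^^^^^^
    ...<2 lines>...
        **self.finite_diff_options,
        ^^^^^^^^^^^^^^^^^^^^^^^^^^^
    )
    ^
    J, _nfev = _dense_difference(fun_wrapped, x0, f0, h,
               ~~~~~~~~~~~~
[... 244 characters left out ...]

                                    ^^^^^^^
    f = np.atleast_1d(self.fun(x, *self.args, **self.kwargs))
                      ~~~~~~~~^^^^^^^^^^^^^^^^^^^^^^^^^^^^^^
    return np.atleast_1d(self.fun(x))
                         ~~~~~~~~^^^
    return self.f(x, *self.args, **self.kwargs)
           ~~~~~~^^^^^^^^^^^^^^^^^^^^^^^^^^^^^^
  File "<stdin>", line 22, in <lambda>
  File "h.py", line 8, in proj
    K,R,t=P(n);c=K@(R@np.array(X)+t);return c[:2]/c[2]
          ~^^^
  File "h.py", line 4, in P
    m=r.camera_model(n);R=cv2.Rodrigues(np.array(m["rvec"],float))[0];return np.array(m["K"],float),R,np.array(m["tvec"],float).reshape(3)
ValueError: time passes only in moves, steps and waits
```

```bash
cat >> h.py <<'E'
_P=P;_c={}
def P(n):
    if n not in _c:_c[n]=_P(n)
    return _c[n]
def lidpt(p,u,v,w,th=None):
    x,y,yaw=p[:3];th=p[3] if th is None else th
    c,s=np.cos(yaw),np.sin(yaw);R=np.array([[c,-s,0],[s,c,0],[0,0,1]])
    return np.array([x,y,0])+R@np.array([.12-u*np.cos(th)+w*np.sin(th),v,.101+u*np.sin(th)+w*np.cos(th)])
E
python3 - <<'E'
from h import *
from scipy.optimize import least_squares
L=lambda u,v,w:lambda p:lidpt(p,u,v,w)
B=lambda x,y,z:lambda p:lidpt(p,.12-x,y,z-.101,0)
obs=[("scene",L(.215,.105,.024),(326.1,188.5)),("side",L(.215,.105,.024),(317.1,220.4)),
 ("side",L(.165,0,.026),(269.2,213)),("scene",L(.165,0,.026),(373,211)),
 ("side",L(.24,.14,.024),(340,219)),("side",L(.24,-.14,.024),(243,160)),("side",L(0,-.14,.024),(180,247)),
 ("scene",L(.24,.14,.024),(309,183)),
 ("scene",B(-.12,.14,.1),(302,235)),("scene",B(-.12,-.14,.1),(375,297)),("scene",B(-.12,-.14,0),(378,322))]
f=lambda p:np.concatenate([proj(n,X(p))-q for n,X,q in obs])
best=min((least_squares(f,[.6,-.05,yw,.4],loss="soft_l1",f_scale=2) for yw in [-.6,-.2,.2,.6]),key=lambda s:s.cost)
p=best.x;print(p.round(4),best.cost);print(best.fun.reshape(-1,2).round(1).tolist())
print("open corner",lidpt(p,.215,.105,.024).round(4),"cam",lidpt(p,.165,0,.026).round(4))
print("shut cam",lidpt(p,.165,0,.026,0).round(4),"corner",lidpt(p,.215,.105,.024,0).round(4),lidpt(p,.215,-.105,.024,0).round(4))
np.save("fit.npy",p)
R=cv2.Rodrigues(r.get_obs()["orientation"])[0];print(R.round(3))
E
```

```text
[ 0.6186 -0.0758 -0.0911  0.4129] 40.01337175402088
[[0.3, 1.2], [2.2, -0.5], [-1.0, 2.5], [-0.2, -0.9], [-0.9, -0.8], [-0.2, 1.0], [-1.7, -0.9], [-0.1, -0.4], [-2.2, -2.9], [1.6, -1.0], [-3.4, 12.2]]
open corner [0.5611 0.0348 0.2093] cam [ 0.598 -0.074  0.191]
shut cam [ 0.5738 -0.0717  0.127 ] corner [0.5335 0.0374 0.125 ] [ 0.5144 -0.1718  0.125 ]
[[-0.913  0.408  0.   ]
 [ 0.408  0.913  0.   ]
 [-0.     0.    -1.   ]]
```

Request:
step_arm(
  series=[
    {"translation": [0, 0, -4], "yaw": 0, "jaw": 1},
    {"translation": [-4, -2.3, -5.4], "yaw": -0.1, "jaw": 1},
    {"translation": [-49.4, -29, -5.4], "yaw": -0.33, "jaw": 1},
    {"translation": [-49.4, -29, -5.4], "yaw": -0.33, "jaw": 1},
    {"translation": [-49.4, -29, -5.4], "yaw": -0.33, "jaw": 1},
    {"translation": [-49.4, -29, -5.4], "yaw": -0.33, "jaw": 1},
    {"translation": [-49.4, -29, -5.4], "yaw": -0.33, "jaw": 1},
    {"translation": [-49.4, -29, -5.4], "yaw": -0.33, "jaw": 1},
  ],
)

```text
time_s: 1.47
tcp_pos: [0.3902, 0.2696, 0.2846]
orientation: [0.142, 3.138, 0.001]
contact_force: [0.9, 0.7, 0.8]
grip_width: 0.003
finger_force: 0.0
```

Request:
step_arm(
  series=[
    {"translation": [-18.8, -21.8, 0], "yaw": 0, "jaw": 1},
    {"translation": [-18.8, -21.8, 0], "yaw": 0, "jaw": 1},
    {"translation": [-18.8, -21.8, 0], "yaw": 0, "jaw": 1},
    {"translation": [-18.8, -21.8, 0], "yaw": 0, "jaw": 1},
    {"translation": [-18.8, -21.8, 0], "yaw": 0, "jaw": 1},
    {"translation": [-18.8, -21.8, 0], "yaw": 0, "jaw": 1},
    {"translation": [-18.8, -21.8, 0], "yaw": 0, "jaw": 1},
    {"translation": [-18.8, -21.8, 0], "yaw": 0, "jaw": 1},
  ],
)

```text
time_s: 2.13
tcp_pos: [0.5597, 0.0312, 0.2826]
orientation: [-0.155, -3.137, 0.005]
contact_force: [-1.1, 1.2, -0.9]
grip_width: 0.001
finger_force: 0.0
```

```bash
python3 - <<'E'
from h import *
p=np.load("fit.npy")
im=r.get_image("wrist");o=r.get_obs();print(o["tcp_pos"],o["contact_force"])
for t in ["lid_corner","cam_centre","slot_left"]:
    d=r.tip_of(t,"wrist")[:1];print(t,[(x["point"],x["score"]) for x in d])
    if d: cv2.circle(im,tuple(int(v) for v in d[0]["point"]),4,(0,0,255),1)
for X,w in [((.215,.105,.024),"corner"),((.165,0,.026),"cam")]:
    q=proj("wrist",lidpt(p,*X));print(w,q);cv2.drawMarker(im,tuple(int(v) for v in q),(0,255,0))
cv2.imwrite("pics/w1.png",im)
E
```

```text
[0.5581997  0.03408307 0.28292979] [0.09446427 0.60615825 0.36638608]
lid_corner [([324.0, 258.3], 0.75)]
cam_centre [([174.4, 310.3], 0.93)]
slot_left [([226.3, 294.5], 0.72)]
corner [317.98230657 259.78847753]
cam [171.61791947 313.60024685]
```

View pics/w1.png

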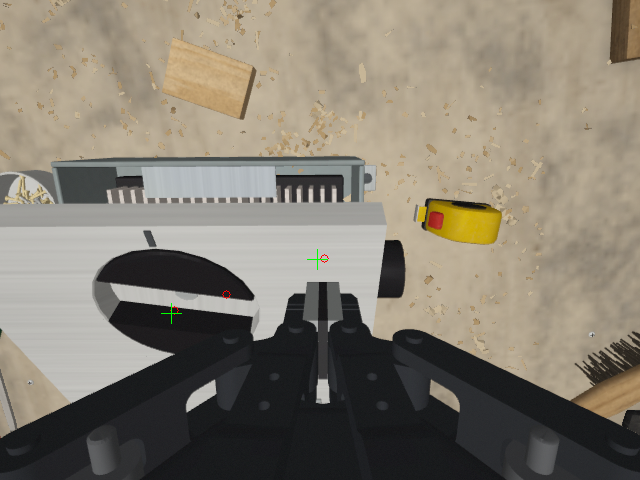

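Green fit markers (318,260) and (172,314) agree with the networks to within a few mm; the fingertips are over the left corner area. Pushing down.

Request:
step_arm(
  series=[
    {"translation": [0, 0, 4]},
    {"translation": [0, 0, 6]},
    {"translation": [0, 0, 7]},
    {"translation": [0, 0, 8]},
    {"translation": [0.3, 0, 9]},
    {"translation": [0.6, 0, 10]},
    {"translation": [0.9, 0, 11]},
    {"translation": [1.2, 0, 12]},
  ],
)

```text
schema error: expected keys translation, yaw, jaw
```

Request:
step_arm(
  series=[
    {"translation": [0, 0, 4], "yaw": 0, "jaw": 1},
    {"translation": [0, 0, 6], "yaw": 0, "jaw": 1},
    {"translation": [0, 0, 7], "yaw": 0, "jaw": 1},
    {"translation": [0, 0, 8], "yaw": 0, "jaw": 1},
    {"translation": [0.3, 0, 9], "yaw": 0, "jaw": 1},
    {"translation": [0.6, 0, 10], "yaw": 0, "jaw": 1},
    {"translation": [0.9, 0, 11], "yaw": 0, "jaw": 1},
    {"translation": [1.2, 0, 12], "yaw": 0, "jaw": 1},
  ],
)

```text
time_s: 3.0
tcp_pos: [0.545, 0.0387, 0.1644]
orientation: [0.142, 3.137, 0.001]
contact_force: [-0.4, 1.8, 3.0]
grip_width: -0.0
finger_force: 1.2
```

Request:
step_arm(
  series=[
    {"translation": [0.2, 0, 1], "yaw": 0, "jaw": 1},
    {"translation": [0.4, 0, 2], "yaw": 0, "jaw": 1},
    {"translation": [0.6, 0, 2.7], "yaw": 0, "jaw": 1},
    {"translation": [0.6, 0, 3.2], "yaw": 0, "jaw": 1},
    {"translation": [0.6, 0, 3.5], "yaw": 0, "jaw": 1},
    {"translation": [0.6, 0, 3.7], "yaw": 0, "jaw": 1},
    {"translation": [0.6, 0, 3.8], "yaw": 0, "jaw": 1},
  ],
)

```text
time_s: 3.58
tcp_pos: [0.539, 0.0386, 0.126]
orientation: [-0.143, -3.138, 0.0]
contact_force: [-0.7, -0.5, 1.8]
grip_width: -0.001
finger_force: 1.0
```

Request:
step_arm(
  series=[
    {"translation": [0, 0, 0.2], "yaw": 0, "jaw": 1},
    {"translation": [0, 0, 0.4], "yaw": 0, "jaw": 1},
    {"translation": [0, 0, 0.5], "yaw": 0, "jaw": 1},
  ],
)

```text
time_s: 3.83
tcp_pos: [0.5394, 0.0386, 0.1249]
orientation: [0.142, 3.136, -0.001]
contact_force: [-8.1, -0.5, 17.9]
grip_width: 0.001
finger_force: 8.9
```

Request:
step_arm(
  series=[
    {"translation": [0, 0, -4], "yaw": 0, "jaw": 1},
    {"translation": [-2, -2, -7], "yaw": 0, "jaw": 1},
    {"translation": [-4.5, -5, -8], "yaw": 0, "jaw": 1},
    {"translation": [-6.7, -7.4, -9], "yaw": 0, "jaw": 1},
    {"translation": [-6.7, -7.4, -9], "yaw": 0, "jaw": 1},
    {"translation": [-6.7, -7.4, -9], "yaw": 0, "jaw": 1},
  ],
)

```text
time_s: 4.33
tcp_pos: [0.6003, -0.0425, 0.2115]
orientation: [0.147, 3.137, -0.0]
contact_force: [0.7, 1.5, -0.8]
grip_width: -0.001
finger_force: 0.0
```

```bash
python3 - <<'E'
from h import *
p=np.load("fit.npy")
im=r.get_image("wrist");o=r.get_obs();print(o["tcp_pos"],o["contact_force"],o["time_s"])
def plane(n,q,z):
    a,d=ray(n,q);return a+d*(z-a[2])/d[2]
Q={}
for n in ["wrist","scene","side"]:
    if n!="wrist": r.get_image(n)
    for t,z in [("lid_corner",.125),("cam_centre",.127),("slot_left",.106)]:
        d=r.tip_of(t,n)[:1]
        if d:
            Q.setdefault(t,[]).append((n,d[0]["point"]));print(n,t,np.round(d[0]["point"],1),round(d[0]["score"],2),plane(n,d[0]["point"],z).round(4))
            if n=="wrist":cv2.circle(im,tuple(int(v) for v in d[0]["point"]),4,(0,0,255),1)
for t,q in Q.items():
    if len(q)>1: X,e=tri(q);print("tri",t,X.round(4),np.round(e,1))
for X in [(.215,.105,.024),(.165,0,.026)]:
    q=proj("wrist",lidpt(p,*X,0));cv2.drawMarker(im,tuple(int(v) for v in q),(0,255,0))
cv2.imwrite("pics/w2.png",im)
E
```

```text
[ 0.59932272 -0.04139641  0.21078281] [-0.01036445  0.53619671  0.00514225] 4.3833
wrist lid_corner [436.2 127.2] 0.92 [0.5294 0.0347 0.125 ]
wrist cam_centre [268.5 208.1] 0.6 [ 0.5689 -0.0719  0.127 ]
wrist slot_left [319.3 213.7] 0.93 [ 0.5793 -0.0408  0.106 ]
scene lid_corner [316.1 225.9] 0.77 [0.5329 0.0392 0.125 ]
scene cam_centre [361.4 238.1] 0.69 [ 0.5739 -0.0668  0.127 ]
scene slot_left [357.2 240.4] 0.88 [ 0.5827 -0.0445  0.106 ]
side lid_corner [327.  237.6] 0.81 [0.5336 0.0348 0.125 ]
side cam_centre [278.6 226.4] 0.66 [ 0.568  -0.0741  0.127 ]
side slot_left [285.7 239.5] 0.83 [ 0.5767 -0.0492  0.106 ]
tri lid_corner [0.5312 0.0352 0.1257] [1.9 1.9 2.5]
tri cam_centre [ 0.5694 -0.0716  0.1306] [1.1 0.6 1. ]
tri slot_left [ 0.5796 -0.0447  0.109 ] [4.1 2.3 2.5]
```

View pics/w2.png

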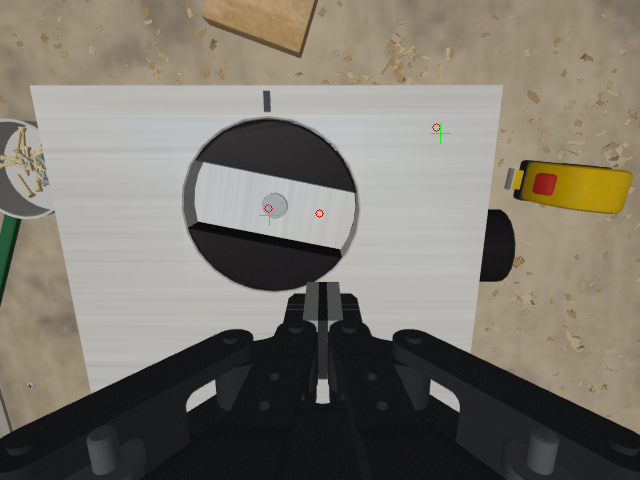

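The lid is shut; the disc is centred at about (271,204), its slot tilted about 10° clockwise (the cam is near 0.18), and the slot's left half is at (319,214), agreeing with the three-view measurement. Going in.

Request:
step_arm(
  series=[
    {"translation": [2.1, -0.3, 0], "yaw": 0.1, "jaw": 1},
    {"translation": [2.1, -0.3, 3], "yaw": 0.18, "jaw": 1},
    {"translation": [2.1, -0.3, 6], "yaw": 0.18, "jaw": 1},
    {"translation": [2.1, -0.3, 7.5], "yaw": 0.18, "jaw": 1},
    {"translation": [2.1, -0.3, 8.3], "yaw": 0.18, "jaw": 1},
    {"translation": [2.1, -0.3, 9], "yaw": 0.18, "jaw": 1},
    {"translation": [2.1, -0.3, 9.7], "yaw": 0.18, "jaw": 1},
    {"translation": [2.1, -0.3, 9.7], "yaw": 0.18, "jaw": 1},
  ],
)

```text
time_s: 5.6
tcp_pos: [0.5778, -0.042, 0.1138]
orientation: [-0.424, -3.112, -0.0]
contact_force: [0.6, -0.5, -0.3]
grip_width: -0.001
finger_force: 0.0
```

```bash
python3 - <<'E'
from h import *
o=r.get_obs();print(o["tcp_pos"],o["contact_force"],o["torque"],o["time_s"])
R=cv2.Rodrigues(o["orientation"])[0];T=o["tcp_pos"];print(R.round(3))
C=np.array([.569,-.0712]);rr=.030
v=T[:2]-C;a0=np.arctan2(v[0],v[1]);print("radius",np.hypot(*v),"angle cw from y",a0)
for a in np.arange(a0+.12,a0+2.2,.12):
    w=np.r_[C+rr*np.array([np.sin(a),np.cos(a)])-T[:2],0];print(round(a-a0,2),(R.T@w*100).round(2)[:2])
E
```

```text
[ 0.57782819 -0.04200194  0.11375537] [ 0.58415878 -0.53596584 -0.3074016 ] [-0.021451    0.02451433 -0.00677808] 5.6
[[-0.964  0.267 -0.001]
 [ 0.267  0.964  0.   ]
 [ 0.001  0.    -1.   ]]
radius 0.030503507081744177 angle cw from y 0.29361627216175906
0.12 [-0.36 -0.08]
0.24 [-0.71 -0.15]
0.36 [-1.05 -0.27]
0.48 [-1.38 -0.42]
0.6 [-1.68 -0.61]
0.72 [-1.96 -0.84]
0.84 [-2.21 -1.1 ]
0.96 [-2.43 -1.39]
1.08 [-2.61 -1.7 ]
1.2 [-2.75 -2.03]
1.32 [-2.85 -2.37]
1.44 [-2.91 -2.73]
1.56 [-2.93 -3.09]
1.68 [-2.9  -3.44]
1.8 [-2.84 -3.8 ]
1.92 [-2.73 -4.14]
2.04 [-2.57 -4.47]
2.16 [-2.39 -4.77]
```

Request:
step_arm(
  series=[
    {"translation": [-0.4, -0.1, 0], "yaw": 0.12, "jaw": 1},
    {"translation": [-0.7, -0.15, 0], "yaw": 0.24, "jaw": 1},
    {"translation": [-1.05, -0.27, 0], "yaw": 0.36, "jaw": 1},
    {"translation": [-1.4, -0.42, 0], "yaw": 0.48, "jaw": 1},
    {"translation": [-1.7, -0.6, 0], "yaw": 0.6, "jaw": 1},
    {"translation": [-1.95, -0.85, 0], "yaw": 0.72, "jaw": 1},
    {"translation": [-2.2, -1.1, 0], "yaw": 0.84, "jaw": 1},
    {"translation": [-2.4, -1.4, 0], "yaw": 0.96, "jaw": 1},
  ],
)

```text
time_s: 6.27
tcp_pos: [0.5973, -0.0603, 0.1155]
orientation: [-1.819, -2.559, -0.004]
contact_force: [-2.4, 4.7, 0.3]
grip_width: -0.002
finger_force: 2.2
```

```bash
cat > arc.py <<'E'
from h import *
o=r.get_obs();print(o["tcp_pos"],o["contact_force"].round(1),o["time_s"],"j",o["joint_pos"].round(2))
R=cv2.Rodrigues(o["orientation"])[0];T=o["tcp_pos"]
C=np.array([.569,-.0712]);rr=.030
v=T[:2]-C;a0=np.arctan2(v[0],v[1]);print("radius",np.hypot(*v),"a",a0)
for a in np.arange(a0+.1,a0+1.3,.1):
    w=np.r_[C+rr*np.array([np.sin(a),np.cos(a)])-T[:2],0];print(round(a-a0,2),round(a,2),(R.T@w*100).round(2)[:2])
E
python3 arc.py
```

```text
[ 0.59733258 -0.06032211  0.1155333 ] [-2.4  4.7  0.3] 6.2667 j [-0.2   0.25  1.42  0.    1.48 -0.53]
radius 0.030349034298337838 a 1.2042147109744152
0.1 1.3 [-0.3  -0.04]
0.2 1.4 [-0.6  -0.08]
0.3 1.5 [-0.89 -0.14]
0.4 1.6 [-1.18 -0.23]
0.5 1.7 [-1.45 -0.36]
0.6 1.8 [-1.71 -0.51]
0.7 1.9 [-1.95 -0.68]
0.8 2.0 [-2.18 -0.88]
0.9 2.1 [-2.39 -1.1 ]
1.0 2.2 [-2.57 -1.33]
1.1 2.3 [-2.72 -1.59]
1.2 2.4 [-2.86 -1.86]
1.3 2.5 [-2.96 -2.14]
```

Request:
step_arm(
  series=[
    {"translation": [-0.3, 0, 0.1], "yaw": 0.1, "jaw": 1},
    {"translation": [-0.6, -0.1, 0.2], "yaw": 0.2, "jaw": 1},
    {"translation": [-0.9, -0.15, 0.2], "yaw": 0.3, "jaw": 1},
    {"translation": [-1.2, -0.25, 0.2], "yaw": 0.4, "jaw": 1},
    {"translation": [-1.45, -0.35, 0.2], "yaw": 0.5, "jaw": 1},
    {"translation": [-1.7, -0.5, 0.2], "yaw": 0.6, "jaw": 1},
    {"translation": [-1.95, -0.7, 0.2], "yaw": 0.65, "jaw": 1},
    {"translation": [-2.05, -0.8, 0.2], "yaw": 0.65, "jaw": 1},
  ],
)

```text
time_s: 6.93
tcp_pos: [0.597, -0.0817, 0.1139]
orientation: [-2.536, -1.849, -0.006]
contact_force: [-0.6, 6.6, 1.9]
grip_width: 0.002
finger_force: 3.2
```

```bash
python3 arc.py
```

```text
[ 0.59696333 -0.08170205  0.11386085] [-0.6  6.6  1.9] 6.9333 j [-0.23  0.25  1.42  0.    1.47  0.08]
radius 0.029870403095452858 a 1.9300621642376385
0.1 2.03 [-0.3  -0.02]
0.2 2.13 [-0.59 -0.08]
0.3 2.23 [-0.88 -0.16]
0.4 2.33 [-1.16 -0.28]
0.5 2.43 [-1.42 -0.42]
0.6 2.53 [-1.67 -0.59]
0.7 2.63 [-1.9  -0.79]
0.8 2.73 [-2.11 -1.  ]
0.9 2.83 [-2.29 -1.23]
1.0 2.93 [-2.46 -1.49]
1.1 3.03 [-2.59 -1.75]
1.2 3.13 [-2.7  -2.03]
1.3 3.23 [-2.78 -2.32]
```

Request:
step_arm(
  series=[
    {"translation": [-0.2, 0, 0], "yaw": 0.06, "jaw": 1},
    {"translation": [-0.4, -0.05, 0], "yaw": 0.1, "jaw": 1},
    {"translation": [-0.55, -0.1, 0], "yaw": 0.1, "jaw": 1},
  ],
)

```text
time_s: 7.18
tcp_pos: [0.5944, -0.0858, 0.1139]
orientation: [-2.624, -1.721, -0.007]
contact_force: [-0.3, 8.8, 2.3]
grip_width: 0.001
finger_force: 5.1
```

```bash
python3 arc.py | head -2
```

```text
[ 0.59441763 -0.08576089  0.1138815 ] [-0.3  8.8  2.3] 7.1833 j [-0.24  0.25  1.42  0.01  1.47  0.17]
radius 0.02929291969906561 a 2.0910251976780643
```

Request:
step_arm(
  series=[
    {"translation": [-0.2, -0.05, 0], "yaw": 0, "jaw": 1},
    {"translation": [-0.4, -0.1, 0], "yaw": 0, "jaw": 1},
    {"translation": [-0.4, -0.1, 0], "yaw": 0, "jaw": 1},
  ],
)

```text
time_s: 7.43
tcp_pos: [0.5942, -0.0859, 0.1141]
orientation: [-2.62, -1.724, -0.02]
contact_force: [5.6, 14.9, -0.5]
grip_width: -0.003
finger_force: 7.4
```

```bash
python3 arc.py | head -2
```

```text
[ 0.59416885 -0.08592324  0.11407953] [ 5.6 14.9 -0.5] 7.4333 j [-0.25  0.24  1.43  0.01  1.47  0.16]
radius 0.029158956417577 a 2.1000973493785424
```

The fastener has stopped moving while the force climbs, so it is at its stop. Backing off the wall, lifting out and looking.

Request:
step_arm(
  series=[
    {"translation": [0.5, 0.1, 0], "yaw": 0, "jaw": 1},
    {"translation": [0.9, 0.2, 0], "yaw": 0, "jaw": 1},
    {"translation": [0.9, 0.2, -1.5], "yaw": 0, "jaw": 1},
    {"translation": [0.9, 0.2, -4], "yaw": 0, "jaw": 1},
    {"translation": [0.9, 0.2, -8], "yaw": 0, "jaw": 1},
    {"translation": [0.9, 0.2, -12], "yaw": 0, "jaw": 1},
    {"translation": [0.9, 0.2, -16], "yaw": 0, "jaw": 1},
    {"translation": [0.9, 0.2, -16], "yaw": 0, "jaw": 1},
  ],
)

```text
time_s: 8.1
tcp_pos: [0.6002, -0.086, 0.285]
orientation: [2.615, 1.713, 0.021]
contact_force: [-0.0, 0.1, 1.3]
grip_width: -0.001
finger_force: 0.0
```

```bash
python3 - <<'E'
from h import *
a=r.get_image("wrist");b=r.get_image("side");o=r.get_obs();print(o["tcp_pos"],o["contact_force"],o["time_s"])
d=r.tip_of("slot_left","side")[:1];c=r.tip_of("cam_centre","side")[:1];print(d and d[0]["point"],c and c[0]["point"])
R=cv2.Rodrigues(o["orientation"])[0];print(np.arctan2(R[1,0],R[0,0]))
x,y=280,228
crop=cv2.resize(b[y-60:y+60,x-80:x+80],(640,480),interpolation=cv2.INTER_CUBIC)
cv2.imwrite("pics/w3.png",a);cv2.imwrite("pics/s3.png",crop)
E
```

```text
[ 0.59822801 -0.08549886  0.27673836] [ 0.26567569 -0.49386635 -0.37628319] 8.2
[266.3, 240.0] [278.1, 227.2]
1.1602000285443899
```

View pics/w3.png

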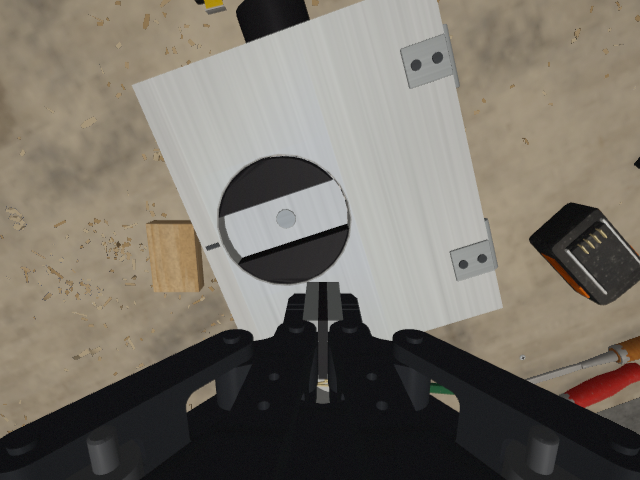

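View pics/s3.png

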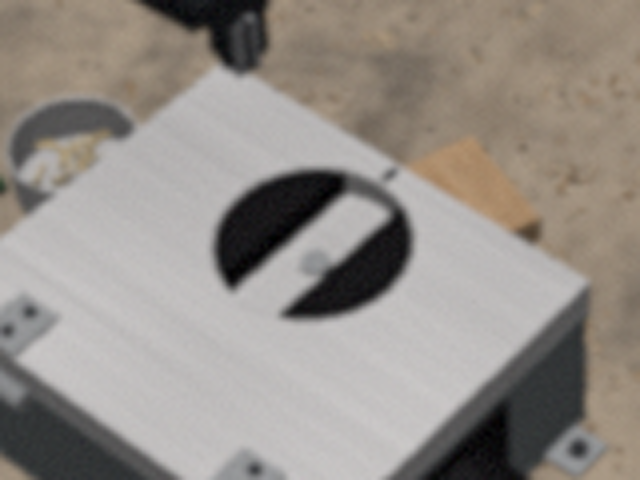

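The wrist view shows the slot aligned front to rear, walls (220,216)-(332,180) and (240,262)-(347,228), pointing at the lid mark at (212,246). The side crop agrees, and the lid is flush. Checking the angle numerically.

```bash
python3 - <<'E'
from h import *
im=cv2.imread("pics/w3.png");g=cv2.cvtColor(im,cv2.COLOR_BGR2GRAY)
def plane(q,z):
    a,d=ray("wrist",q);return (a+d*(z-a[2])/d[2])[:2]
def edge(p0,p1,z):  # refine straight edge by strongest gradient along normal, then fit
    p0,p1=np.array(p0,float),np.array(p1,float);t=(p1-p0)/np.linalg.norm(p1-p0);n=np.array([-t[1],t[0]]);P=[]
    for s in np.linspace(.12,.88,40):
        c=p0+s*(p1-p0);k=np.arange(-6,6.1,.5);m=(c+k[:,None]*n).astype(np.float32)
        v=cv2.remap(g,m[:,0].copy(),m[:,1].copy(),1).ravel().astype(float)
        P.append(plane(m[np.argmax(abs(np.gradient(cv2.GaussianBlur(v[None],(1,1),0).ravel())))],z))
    x=cv2.fitLine(np.array(P,np.float32),cv2.DIST_HUBER,0,.001,.001).ravel();return np.degrees(np.arctan(x[1]/x[0])) if abs(x[0])>abs(x[1]) else np.degrees(np.arctan(-x[0]/x[1]))
print("slot up",edge((220,216),(332,180),.127),"low(top edge)",edge((240,262),(347,228),.106))
print("lid left",edge((133,86),(240,55),.125),"front",edge((133,86),(200,240),.125),"right",edge((425,329),(500,307),.125))
o=r.get_obs();print(o["time_s"])
E
```

```text
slot up -5.1758847 low(top edge) -4.8909826
lid left -7.4124794 front -5.228569 right -4.804484
8.3
```

```bash
python3 -c "
from bench import r
print(r.hand_in())"
```

```text
the job is handed in; nothing more can be done
None
```

The lid is fully shut and the fastener is turned clockwise to its stop, with the slot running front to rear within about 0.2° of the lid's front-to-rear axis; I never went near the tin, tape measure or offcut, and the job is handed in (about 8 s on the robot's clock).

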